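# Check the caps of the hardener jars

### The arm

A 7-joint arm with a two-finger parallel gripper is mounted at the origin on the work surface. World frame = base frame: x ahead of the robot, y to its left, z up, the work surface at z = 0. Lengths are in m, angles in rad, forces in N, time in s.
With the tool pointing down it reaches from about 0.425 to 0.875 m from the base axis. Payload 9.9 kg.
Tool frame: the origin (TCP) lies on the centre line of the jaws, within the pads' length; the fingertips stand 17 mm ahead of it and the grasp point (between the pads) lies 2 mm behind it (env.tip_reach is the distance from the TCP to the fingertips, in m); z points along the fingers, y is the line along which they close (so a half turn about z gives the same grasp; the last joint's range is limited). The gripper opens to 85 mm and grips with 20 to 120 N. Pads are 22 mm wide; open, the fingers measure 114 mm over their backs; the gripper's body (76 mm by 85 mm) begins 54 mm behind the grasp point. The pads swing forward as they close: fully open they stand 13 mm farther back than shut.
Start: joints at [1.147, 0.576, 0.025, 1.437, -0.015, 1.129, -0.057], TCP at [0.225, -0.636, 0.248] pointing down, gripper open.
Joint ranges: [-2.76, 2.76], [-0.34, 2.15], [-1.52, 1.57], [0.19, 2.46], [-1.09, 4.23], [0.17, 1.99], [-2.82, 2.82]. Speed limits (rad/s): [2.22, 2.22, 3.01, 3.01, 3.14, 3.14, 3.14].

### API

Orientations are given as a rotation vector (axis times angle).
In Python, from station import readout, cams, finish_job, spotter, env gives the robot as it stands.
- The arm moves only by the shell command python3 -m handwheel 'ROWS' [FORCE]. ROWS is JSON, one flat list of numbers, 7 for each row, row after row: the shift along the tool's x, y, z in cm, then the turn, a rotation vector about the tool's x, y, z in degrees, then the opening, from 0 (shut) to 1 (fully open). A call has exactly 8 rows; each row is the pose to reach, as a shift and turn from the pose commanded when the call began, along the tool's axes at that moment; what a row does not reach only later rows make up. A row lasts 1/8 s, in which the tool goes at most 62.5 mm and 10.7 degrees, less where a joint would pass 70% of its speed; a pose out of reach is approached as far as the arm can. A call with a gripper value outside its range is refused whole. The fingers move at their own pace and stop on an object; FORCE is the grip in N (left out, the last holds). Time passes only in rows, so rows that repeat a pose let the fingers close, or fill a call up. It gives the time, the measured TCP pose, the force, the opening and the grip force at its end, in the units of the state.
- readout.sense(): the state, without advancing time (a new reading comes with each control period).
- cams.snapshot(name): name is "scene" or "top"; returns a dict with "image" (420x560x3 uint8, red, green, blue), "intrinsics" (3x3 intrinsics, pixels), "T" (4x4, takes a point from camera to world coordinates). Camera axes: x right, y up, looking along -z (the intrinsics and any distortion apply to the point x, -y, -z); pixel columns grow to the right and rows downward; lengths in m; the calibration is good to about 2 mm. A picture is of the moment at which its call begins. There is no depth.
- finish_job(): hands the job in; it is judged then, once.
Trained networks look in the newest picture that a camera, given by its name, has taken for a name from the list of things; names that differ only in an ending like _2 or _b are one class to them, and where a whole thing is asked for, a point or a joint stands for the part that bears it (a point fixed in the world has none). Each returns a list of dicts, best first, with "score" (0 to 1); they miss things now and then, are a little off and sometimes report something else, mostly with a low value. They report only what shows in the picture. A call takes as long as a camera call. They do not tell look-alikes from the thing itself.
- spotter.silhouettes(target, camera): "region" (420x560 bool, what is visible of it).
- spotter.tip_of(target, camera): "point" ([x, y, z] in m, in world coordinates, good to about 4 mm: a listed point, or the origin of a listed thing).
The state is a dict: "t": time; "qpos": joint angles; "qd": joint speeds; "effort": joint torques, N m; "position": TCP position; "tool_rot": TCP orientation; "wrist_force": force on the tool from outside, world axes, zero at the start; "torque": the same for the moment, N m; "finger_gap": finger opening in m; "grasp_force": force on a finger pad.
Only numpy, scipy, OpenCV 4.12 (cv2) and the standard library are available. Lean on these libraries where they do the work, as an engineer would, in place of code of your own. Each camera call takes 0.05 s, during which the arm holds its last target. There are 200 camera calls.

### The job

Start the bench extraction first: turn the switch on the control box clockwise to its stop and let it spring back. Then test-twist the cap of every jar in the rack firmly clockwise until it will go no further, and sort the jars: those whose cap was tight already stand upright in the deep plastic crate, those whose cap was loose and ran on stand upright in the shallow steel tray. Lift the jars by their bodies, never by the caps, and leave everything else on the bench where it is.

Things in the scene. Friction and masses are not known exactly. Their poses are not given: they have to be found in the camera images.
- jar_1: Square off-white plastic jar with a black screw cap; absent (None) in some starts. Body 52 x 52 mm and 60 mm high with upright flat sides, cap 38 mm in diameter from 65 to 89 mm above the underside, fluted, with a small off-white flip spout lying on its top (3 mm higher) that shows how the cap is turned. 0.13 to 0.28 kg. Origin: centre of the underside, z up. All jars look alike; carry by the flat sides, about 30 to 58 mm above the underside.
- thread_1 (a joint): How far the cap of jar_1 has run down its thread, in rad, clockwise from above positive; every cap reads 0 at the start, loose or tight. A loose cap turns easily (0.02 N m): 0.8 rad (46 degrees) clockwise, until it is home. A tight cap is home already and does not turn on its thread.
- cap_1 (a joint): How far the cap of jar_1, once home, has been nipped up against its seal, in rad, clockwise positive: 0 at the start, 0.09 (5 degrees) at most, where it stops dead; takes a twist of more than 0.08 N m and stays where it is left. The cap's whole turn is the thread's plus this.
- jar_2: Another jar like jar_1.
- thread_2 (a joint): The same for the cap of jar_2.
- cap_2 (a joint): The same for the cap of jar_2.
- jar_3: Another jar like jar_1.
- thread_3 (a joint): The same for the cap of jar_3.
- cap_3 (a joint): The same for the cap of jar_3.
- jar_4: Another jar like jar_1.
- thread_4 (a joint): The same for the cap of jar_4.
- cap_4 (a joint): The same for the cap of jar_4.
- jar_5: Another jar like jar_1.
- thread_5 (a joint): The same for the cap of jar_5.
- cap_5 (a joint): The same for the cap of jar_5.
- rack: Flat grey plastic jar rack, 170 mm (x) x 280 mm (y) x 20 mm high, fixed to the bench. Origin: centre of its underside. Six square pockets 56 mm wide with their floor 6 mm above the bench, centres at x = -45 and +45 mm, y = -100, 0 and +100 mm from the origin. A pocket keeps its jar from turning, but for about 5 degrees of play. Jars may stand in any of them.
- crate: Deep grey plastic storage crate, open on top, 300 mm (its x) x 160 mm (its y) x 60 mm high, walls and floor 5 mm, rim lip 6 mm wider all round; 0.8 kg, standing loose on the bench, left or right of the rack. Origin: centre of its underside. For the jars with tight caps.
- tray: Shallow steel spill tray, open on top, 300 mm (its x) x 160 mm (its y) x 22 mm high, walls and floor 4 mm, small wire handles at its ends; 0.9 kg, standing loose on the bench on the other side of the rack. Origin: centre of its underside. For the jars with loose caps.
- switch_grip (a point): On the axis of the black start switch of the bench extraction, at the height to grip, 80 mm above the bench. The switch stands on a grey control box (85 x 100 mm, 55 mm high, fixed to the bench between robot and rack, turned by up to 0.35 rad). The switch has a bar handle 40 mm long, 13 mm wide and 26 mm high (65 to 91 mm above the bench), lying along this point's x axis, which at rest points away from the robot; the point turns with the switch.
- switch (a joint): Turn of the start switch in rad, clockwise from above is positive: 0 at rest, 1.05 (60 degrees) at its stop. A spring pulls it back to 0 when it is let go (0.05 N m at rest, 0.16 N m at the stop).
- tin: Small round steel paint tin, 50 mm wide, 58 mm high, no screw cap, standing in one pocket of the rack; not part of the job.
- tape: Narrow roll of masking tape lying flat, 70 mm wide, 24 mm high; not part of the job.
- cup: Empty white mixing cup, 68 mm wide, 75 mm high; not part of the job.
- sandblock: Cork sanding block, 65 x 35 x 26 mm; not part of the job.
There are look-alikes about, which are no part of the job. Leave any pink or yellow look-alike of the jar_4 alone.

How it is judged:
On the way, in this order (a step that is already met when the one before it is completed fails the run):
1. the start switch is turned clockwise to its stop (value of joint switch above 0.95 rad), for 0.1 s.
2. the switch is let go and has sprung back (value of joint switch below 0.1 rad and contact force between the fingers and switch below 0.1 N), for 0.1 s.
3. every jar's cap has been twisted clockwise until hard up against its seal (value of joint each of cap_1, cap_2, cap_3, cap_4, cap_5 above 0.04 rad), for 0.1 s.
At the end, for the whole second after the job is handed in: Jars whose cap was tight (thread not turned) stand upright (within 0.15 rad) on the crate's floor, those whose cap ran on (thread turned over 0.14 rad) on the tray's floor, at rest; every cap is nipped up (over 0.04 rad); the switch is back; crate and tray are level (all of step 3 and ((x of jar_1 in the frame of tray between -0.125 and 0.125 m and y of jar_1 in the frame of tray between -0.055 and 0.055 m and z of jar_1 in the frame of tray between -0.005 and 0.012 m and angle between jar_1's own z axis and vertical below 0.15 rad and linear speed of jar_1 below 0.03 m/s and value of joint thread_1 above 0.14 rad) or (x of jar_1 in the frame of crate between -0.125 and 0.125 m and y of jar_1 in the frame of crate between -0.055 and 0.055 m and z of jar_1 in the frame of crate between -0.005 and 0.012 m and angle between jar_1's own z axis and vertical below 0.15 rad and linear speed of jar_1 below 0.03 m/s and value of joint thread_1 below 0.05 rad)) and ((x of jar_2 in the frame of tray between -0.125 and 0.125 m and y of jar_2 in the frame of tray between -0.055 and 0.055 m and z of jar_2 in the frame of tray between -0.005 and 0.012 m and angle between jar_2's own z axis and vertical below 0.15 rad and linear speed of jar_2 below 0.03 m/s and value of joint thread_2 above 0.14 rad) or (x of jar_2 in the frame of crate between -0.125 and 0.125 m and y of jar_2 in the frame of crate between -0.055 and 0.055 m and z of jar_2 in the frame of crate between -0.005 and 0.012 m and angle between jar_2's own z axis and vertical below 0.15 rad and linear speed of jar_2 below 0.03 m/s and value of joint thread_2 below 0.05 rad)) and ((x of jar_3 in the frame of tray between -0.125 and 0.125 m and y of jar_3 in the frame of tray between -0.055 and 0.055 m and z of jar_3 in the frame of tray between -0.005 and 0.012 m and angle between jar_3's own z axis and vertical below 0.15 rad and linear speed of jar_3 below 0.03 m/s and value of joint thread_3 above 0.14 rad) or (x of jar_3 in the frame of crate between -0.125 and 0.125 m and y of jar_3 in the frame of crate between -0.055 and 0.055 m and z of jar_3 in the frame of crate between -0.005 and 0.012 m and angle between jar_3's own z axis and vertical below 0.15 rad and linear speed of jar_3 below 0.03 m/s and value of joint thread_3 below 0.05 rad)) and ((x of jar_4 in the frame of tray between -0.125 and 0.125 m and y of jar_4 in the frame of tray between -0.055 and 0.055 m and z of jar_4 in the frame of tray between -0.005 and 0.012 m and angle between jar_4's own z axis and vertical below 0.15 rad and linear speed of jar_4 below 0.03 m/s and value of joint thread_4 above 0.14 rad) or (x of jar_4 in the frame of crate between -0.125 and 0.125 m and y of jar_4 in the frame of crate between -0.055 and 0.055 m and z of jar_4 in the frame of crate between -0.005 and 0.012 m and angle between jar_4's own z axis and vertical below 0.15 rad and linear speed of jar_4 below 0.03 m/s and value of joint thread_4 below 0.05 rad)) and ((x of jar_5 in the frame of tray between -0.125 and 0.125 m and y of jar_5 in the frame of tray between -0.055 and 0.055 m and z of jar_5 in the frame of tray between -0.005 and 0.012 m and angle between jar_5's own z axis and vertical below 0.15 rad and linear speed of jar_5 below 0.03 m/s and value of joint thread_5 above 0.14 rad) or (x of jar_5 in the frame of crate between -0.125 and 0.125 m and y of jar_5 in the frame of crate between -0.055 and 0.055 m and z of jar_5 in the frame of crate between -0.005 and 0.012 m and angle between jar_5's own z axis and vertical below 0.15 rad and linear speed of jar_5 below 0.03 m/s and value of joint thread_5 below 0.05 rad)) and value of joint switch below 0.1 rad and angle between each of crate, tray's own z axis and vertical below 0.1 rad); the robot touches nothing.
It fails at once if a jar is lifted by its cap (fingers press on the cap while the jar is more than 3 cm above the bench) ((contact force between the fingers and cap_1 above 1 N and height (world z) of jar_1 above 0.03 m) or (contact force between the fingers and cap_2 above 1 N and height (world z) of jar_2 above 0.03 m) or (contact force between the fingers and cap_3 above 1 N and height (world z) of jar_3 above 0.03 m) or (contact force between the fingers and cap_4 above 1 N and height (world z) of jar_4 above 0.03 m) or (contact force between the fingers and cap_5 above 1 N and height (world z) of jar_5 above 0.03 m)).
It fails at once if a bystander is moved by more than 3 cm (distance of any of tin, tape, cup, sandblock from where it was at the start of the episode above 0.03 m).
Of jar_1, jar_2, jar_3, jar_4, jar_5 only 3 to 5 are there at a start; the rules pass over those that are not, and their reading is None.
At some moment in a run one of crate, tray may be knocked a few centimetres aside while the robot is not near it.
Once in a run the grip may slacken for a moment while it holds something.
It also fails if it takes over 210 s, if anything falls off the work surface, if the arm or the gripper's body presses on something with over 40 N, if the wrist force passes 120 N, or if a joint passes its speed limit or range.

## Working session

There is one attempt and no reset: what is moved stays moved. The work goes in short steps, Python scripts to look and compute and a shell command to move; the robot and the scene stay as the last step left them, time stands still between calls to the robot, and variables do not carry over. Pictures are saved under pics/ and viewed, at most 14 in all, crops included, and the job is handed in when it is done.

```bash
ls; mkdir -p pics; cat > h.py <<'E'
import numpy as np,cv2
from station import readout,cams,finish_job,spotter,env
from scipy.spatial.transform import Rotation as R
def snap(n,f=None):
    s=cams.snapshot(n)
    if f: cv2.imwrite('pics/'+f,s['image'][...,::-1])
    return s
def proj(s,p):
    T=np.array(s['T']);c=T[:3,:3].T@(np.array(p)-T[:3,3]);K=np.array(s['intrinsics'])
    v=K@np.array([c[0],-c[1],-c[2]]);return v[:2]/v[2]
def back(s,u,v,z):
    T=np.array(s['T']);K=np.array(s['intrinsics']);d=np.linalg.inv(K)@[u,v,1];d=T[:3,:3]@[d[0],-d[1],-d[2]]
    o=T[:3,3];return o+d*(z-o[2])/d[2]
def st():
    s=readout.sense();print('t',round(s['t'],2),'pos',np.round(s['position'],4),'rv',np.round(s['tool_rot'],3),'gap',round(s['finger_gap'],4),'gf',round(s['grasp_force'],1),'F',np.round(s['wrist_force'],1),'M',np.round(s['torque'],2),'q',np.round(s['qpos'],2));return s
def to(p,yaw=None):
    """shift (cm, tool axes) and tool z turn (deg) to world point p, yaw of tool y axis (world, rad, mod pi)"""
    s=readout.sense();M=R.from_rotvec(s['tool_rot']).as_matrix()
    print('cm',np.round(M.T@(np.array(p)-s['position'])*100,2),end=' ')
    y=M[:,1];a=np.arctan2(y[1],y[0])
    print('tooly',round(np.degrees(a),1),end=' ')
    if yaw is not None:
        d=(yaw-a+np.pi/2)%np.pi-np.pi/2;print('turn z deg',round(-np.degrees(d),1),end=' ')
    print('q7',round(s['qpos'][6],2))
E
python3 - <<'E'
from h import *
st()
for c in('scene','top'):
    s=snap(c,c+'0.png')
    for n in('jar_1','rack','crate','tray','switch_grip','tin','tape','cup','sandblock'):
        print(c,n,[(np.round(d['point'],3).tolist(),round(d['score'],2),proj(s,d['point']).astype(int).tolist()) for d in spotter.tip_of(n,c)])
E
```

```text
pics
t 0.0 pos [ 0.2248 -0.636   0.2474] rv [-3.095e+00 -5.310e-01  1.000e-03] gap 0.0854 gf 0.0 F [ 0.7 -0.5 -0.4] M [ 0.08 -0.03 -0.02] q [ 1.15  0.58  0.02  1.44 -0.01  1.13 -0.06]
scene jar_1 [([0.448, -0.097, 0.002], 0.93, [317, 186]), ([0.581, -0.018, 0.006], 0.92, [291, 226]), ([0.409, 0.164, -0.005], 0.79, [406, 251]), ([0.572, -0.117, 0.01], 0.66, [270, 197]), ([0.677, 0.08, 0.003], 0.65, [278, 277])]
scene rack [([0.624, -0.019, -0.002], 0.83, [274, 236])]
scene crate [([0.5, 0.334, 0.002], 0.91, [442, 333]), ([0.425, 0.046, 0.082], 0.23, [370, 191])]
scene tray [([0.519, -0.348, -0.003], 0.77, [242, 146])]
scene switch_grip [([0.429, 0.048, 0.082], 0.78, [369, 193])]
scene tin [([0.591, 0.085, 0.001], 0.85, [315, 261])]
scene tape [([0.746, -0.218, 0.0], 0.62, [184, 202])]
scene cup [([0.798, -0.012, 0.002], 0.76, [201, 272])]
scene sandblock [([0.762, 0.249, 0.007], 0.78, [292, 372]), ([0.581, -0.017, 0.007], 0.27, [291, 226])]
top jar_1 [([0.675, 0.079, 0.003], 0.94, [252, 193]), ([0.573, -0.116, 0.005], 0.84, [338, 242]), ([0.582, -0.018, 0.005], 0.81, [294, 236]), ([0.406, 0.161, 0.002], 0.66, [205, 314]), ([0.453, -0.1, 0.002], 0.64, [329, 298]), ([0.501, 0.334, -0.001], 0.5, [130, 265])]
top rack [([0.624, -0.02, 0.002], 0.79, [295, 218])]
top crate [([0.499, 0.334, -0.002], 0.81, [130, 266])]
top tray [([0.518, -0.347, 0.0], 0.89, [445, 273]), ([0.748, -0.22, -0.004], 0.25, [385, 169])]
top switch_grip [([0.422, 0.043, 0.08], 0.89, [259, 309]), ([0.501, 0.333, -0.004], 0.61, [131, 266])]
top tin [([0.585, 0.084, -0.001], 0.57, [247, 233])]
top tape [([0.745, -0.218, -0.004], 0.9, [384, 171])]
top cup [([0.798, -0.012, 0.003], 0.55, [295, 144])]
top sandblock [([0.761, 0.252, 0.003], 0.67, [179, 153])]
```

View pics/scene0.png

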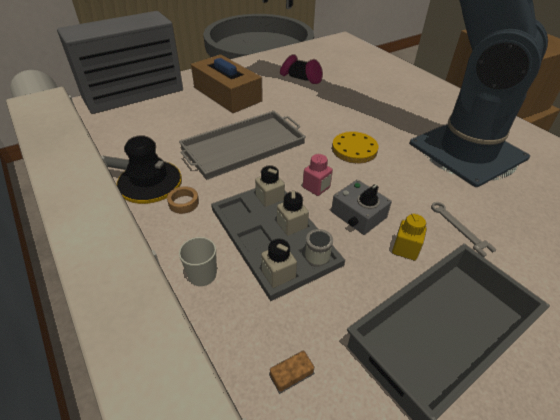

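View pics/top0.png

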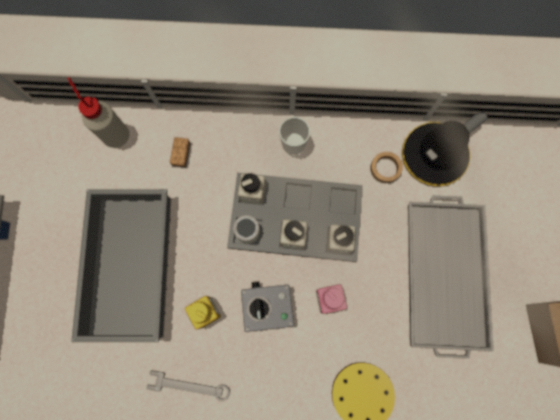

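Scene: two look-alikes, pink at top (332,298) and yellow at top (202,312), both off the rack. The three off-white, black-capped jars are in the rack at top (251,186), (294,233) and (342,237). The tin is at (247,230) and the switch at (260,309). I'll confirm these in an enlarged crop.

```bash
python3 - <<'E'
from h import *
s=snap('top');im=s['image'][...,::-1]
cv2.imwrite('pics/crop1.png',cv2.resize(im[160:340,180:380],None,fx=3,fy=3,interpolation=cv2.INTER_CUBIC))
for n,z in(('rack',.02),('crate',.06),('tray',.022),('switch_grip',.07)):
    m=spotter.silhouettes(n,'top')[0]['region'].astype('uint8')
    c=max(cv2.findContours(m,0,2)[0],key=cv2.contourArea)[:,0]
    w=np.array([back(s,*p,z)[:2] for p in c],'float32');print(n,cv2.minAreaRect(w))
print(np.round(np.array(s['T']),3),np.round(s['intrinsics'],0), env.tip_reach)
to([.425,.045,.2])
E
```

```text
rack ((0.6253620386123657, -0.017993927001953125), (0.2814246118068695, 0.17427150905132294), 86.80186462402344)
crate ((0.5014787912368774, 0.3277618885040283), (0.31119245290756226, 0.1818765103816986), 2.9912710189819336)
tray ((0.514944314956665, -0.3457448482513428), (0.335580438375473, 0.16941189765930176), 0.07943272590637207)
switch_grip ((0.42382949590682983, 0.04597338289022446), (0.037315528839826584, 0.038342468440532684), 47.75599670410156)
[[ 0.051  0.974 -0.221  0.419]
 [-0.999  0.049 -0.016 -0.001]
 [-0.005  0.222  0.975  0.947]
 [ 0.     0.     0.     1.   ]] [[436.   0. 280.]
 [  0. 436. 213.]
 [  0.   0.   1.]] 0.017
cm [ 41.57 -57.58   4.83] tooly -70.5 q7 -0.06
```

View pics/crop1.png

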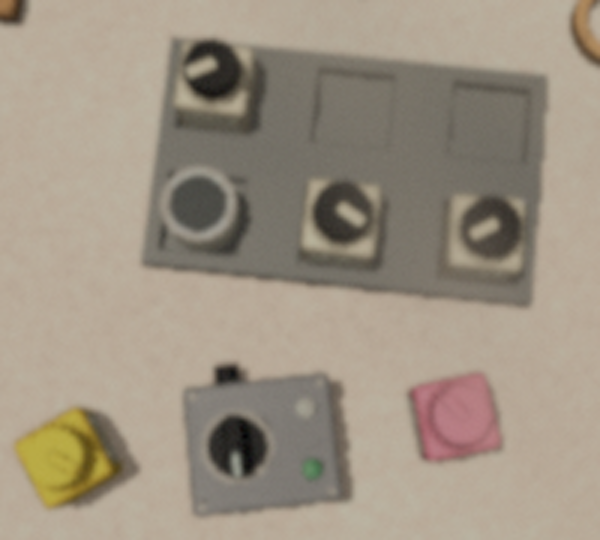

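Confirmed: the rack jars are the real off-white ones; pink and yellow are decoys. Moving to the switch first (yaw ≈ 7°).

```bash
python3 -m handwheel '[4.85,-3.4,0,0,0,-10.5,0.6, 9.7,-6.8,0,0,0,-21,0.6, 14.5,-10.2,0,0,0,-31.5,0.6, 19.4,-13.6,0,0,0,-42,0.6, 24.2,-17,0,0,0,-52.5,0.6, 29.1,-20.4,0,0,0,-63,0.6, 34,-23.8,0,0,0,-73.5,0.6, 38.8,-27.2,0,0,0,-84,0.6]' 30; python3 - <<'E'
from h import *
st();to([.425,.046,.16],np.radians(97))
E
```

```text
t: 2.25
position: [0.5011, -0.2491, 0.2486]
tool_rot: [1.938, 2.472, 0.0]
wrist_force: [1.3, -0.8, -0.1]
finger_gap: 0.0511
grasp_force: 0.0
t 2.25 pos [ 0.5011 -0.2491  0.2486] rv [1.938 2.472 0.   ] gap 0.0511 gf 0.0 F [ 1.3 -0.8 -0.1] M [-0.03  0.    0.02] q [ 0.67  0.42 -0.42  1.74  0.2   1.02  0.41]
cm [30.48 -0.36  8.84] tooly 13.8 turn z deg -83.2 q7 0.41
```

```bash
python3 -m handwheel '[4,0,1,0,0,-10.5,0.6, 8,0,2,0,0,-21,0.6, 12,0,3,0,0,-31.5,0.6, 16,-0.1,4,0,0,-42,0.6, 20,-0.2,5,0,0,-52.5,0.6, 24,-0.3,6,0,0,-63,0.6, 28,-0.3,7.5,0,0,-73.5,0.6, 30.5,-0.4,8.8,0,0,-83,0.6]' 30; python3 - <<'E'
from h import *
st();s=snap('scene','sw.png');im=s['image'][120:270,270:470,::-1];cv2.imwrite('pics/sw1.png',cv2.resize(im,None,fx=3,fy=3,interpolation=cv2.INTER_CUBIC))
print([(d['point'],d['score']) for d in spotter.tip_of('switch_grip','scene')])
to([.425,.046,.079],np.radians(97))
E
```

```text
t: 3.25
position: [0.425, 0.0467, 0.1602]
tool_rot: [-0.188, 3.135, 0.0]
wrist_force: [0.6, -0.1, -0.5]
finger_gap: 0.0513
grasp_force: 0.0
t 3.25 pos [0.425  0.0467 0.1602] rv [-0.188  3.135  0.   ] gap 0.0513 gf 0.0 F [ 0.6 -0.1 -0.5] M [-0.   -0.03  0.01] q [ 0.38  0.42 -0.82  2.16  0.46  0.74  0.95]
[([0.4253, 0.047, 0.082], 0.7), ([0.6227, -0.0194, -0.0002], 0.24)]
cm [-0.06 -0.15  8.07] tooly 96.9 turn z deg -0.1 q7 0.95
```

View pics/sw1.png

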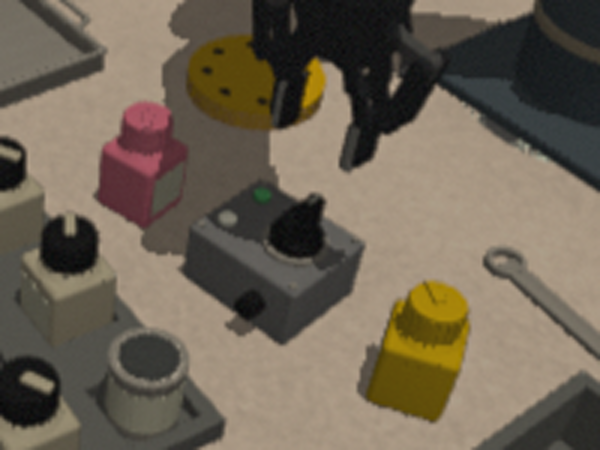

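The scene crop shows the open gripper above the control box, with the bar handle at crop (298,230) running along the robot–box line as assumed. Descending and gripping.

```bash
python3 -m handwheel '[0,0,2.5,0,0,0,0.6, 0,0,5,0,0,0,0.6, 0,0,7,0,0,0,0.6, 0,0,8,0,0,0,0.5, 0,0,8,0,0,0,0, 0,0,8,0,0,0,0, 0,0,8,0,0,0,0, 0,0,8,0,0,0,0]' 30; python3 -c "
from h import *
st()"
```

```text
t: 4.35
position: [0.4288, 0.0466, 0.0831]
tool_rot: [-0.176, 3.128, 0.002]
wrist_force: [-1.9, 2.8, 35.6]
finger_gap: 0.0122
grasp_force: 53.2
t 4.35 pos [0.4288 0.0466 0.0831] rv [-1.760e-01  3.128e+00  2.000e-03] gap 0.0122 gf 53.2 F [-1.9  2.8 35.6] M [0.53 0.33 0.07] q [ 0.25  0.54 -0.67  2.24  0.66  0.55  0.75]
```

```bash
python3 -m handwheel '[0,0,-0.6,0,0,0,0, 0,0,-0.6,0,0,10,0, 0,0,-0.6,0,0,20,0, 0,0,-0.6,0,0,30,0, 0,0,-0.6,0,0,40,0, 0,0,-0.6,0,0,50,0, 0,0,-0.6,0,0,60,0, 0,0,-0.6,0,0,65,0]' 30; python3 -c "
from h import *
st();to([.425,.046,.1])"
```

```text
t: 5.35
position: [0.4255, 0.0444, 0.0868]
tool_rot: [1.54, 2.737, -0.001]
wrist_force: [-0.6, -3.0, 2.3]
finger_gap: 0.012
grasp_force: 92.2
t 5.35 pos [0.4255 0.0444 0.0868] rv [ 1.540e+00  2.737e+00 -1.000e-03] gap 0.012 gf 92.2 F [-0.6 -3.   2.3] M [-0.49  0.32  1.77] q [ 0.04  0.49 -0.35  2.25  0.37  0.46 -0.07]
cm [ 0.16  0.04 -1.32] tooly 31.3 q7 -0.07
```

```bash
python3 -m handwheel '[0,0,0,0,0,0,0, 0,0,0,0,0,0,0.7, 0,0,0,0,0,0,0.7, 0,0,0,0,0,0,0.7, 0,0,-3,0,0,0,0.7, 0,0,-6,0,0,-10,0.7, 0,0,-9,0,0,-20,0.7, 0,0,-9,0,0,-30,0.7]' 60; python3 - <<'E'
from h import *
st();s=snap('scene','sw.png');im=s['image'][130:260,300:440,::-1];cv2.imwrite('pics/sw2.png',cv2.resize(im,None,fx=3,fy=3,interpolation=cv2.INTER_CUBIC))
for c in('scene','top'):
  snap(c);print([(np.round(d['point'],4).tolist(),round(d['score'],2)) for d in spotter.tip_of('jar_1',c)])
to([.580,-.018,.15],np.radians(87))
E
```

```text
t: 6.35
position: [0.4263, 0.0452, 0.1782]
tool_rot: [0.766, 3.043, 0.002]
wrist_force: [0.6, -0.9, -0.2]
finger_gap: 0.0597
grasp_force: 0.0
t 6.35 pos [0.4263 0.0452 0.1782] rv [7.660e-01 3.043e+00 2.000e-03] gap 0.0597 gf 0.0 F [ 0.6 -0.9 -0.2] M [-0.03  0.    0.  ] q [ 0.26  0.35 -0.63  2.14  0.31  0.74  0.51]
[([0.5753, -0.1145, 0.0093], 0.96), ([0.6767, 0.0778, 0.0041], 0.92), ([0.4087, 0.167, -0.0024], 0.9), ([0.4489, -0.1002, 0.0015], 0.79), ([0.5806, -0.0157, 0.0059], 0.67)]
[([0.6732, 0.0796, 0.0046], 0.85), ([0.4504, -0.1042, 0.0024], 0.84), ([0.5765, -0.1212, 0.0078], 0.83), ([0.5822, -0.0161, 0.0042], 0.82)]
cm [-16.62   1.95   2.58] tooly 61.2 turn z deg -25.8 q7 0.5
```

View pics/sw2.png

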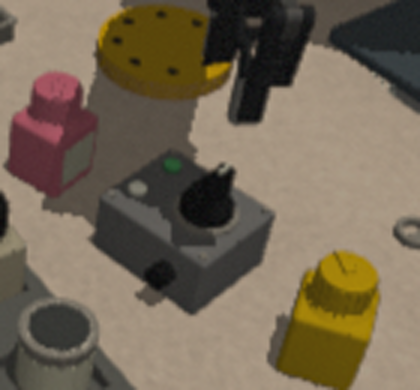

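The switch bar at crop (207,200) is back at rest and clear of the fingers. Now jar B's cap.

```bash
python3 -m handwheel '[-5.5,0.7,0.5,0,0,-9,0.7, -11,1.4,1.5,0,0,-18,0.7, -16.5,1.9,2.6,0,0,-26,0.7, -16.5,1.9,5,0,0,-26,0.7, -16.5,1.9,7.5,0,0,-26,0.7, -16.5,1.9,8.7,0,0,-26,0.7, -16.5,1.9,8.7,0,0,-26,0.7, -16.5,1.9,8.7,0,0,-26,0.7]' 40; python3 -c "
from h import *
st();to([.5796,-.016,.089],np.radians(87))"
```

```text
t: 7.6
position: [0.5797, -0.0168, 0.0901]
tool_rot: [0.07, 3.14, -0.0]
wrist_force: [-0.5, -0.2, -0.8]
finger_gap: 0.0596
grasp_force: 0.0
t 7.6 pos [ 0.5797 -0.0168  0.0901] rv [ 0.07  3.14 -0.  ] gap 0.0596 gf 0.0 F [-0.5 -0.2 -0.8] M [-0.04  0.04 -0.03] q [ 0.34  0.68 -0.63  1.86  0.55  0.78  0.95]
cm [0.01 0.08 0.11] tooly 87.5 turn z deg 0.5 q7 0.95
```

Close, then a small twist to read the torque.

```bash
python3 -m handwheel '[0,0,0,0,0,0,0.2, 0,0,0,0,0,0,0.2, 0,0,0,0,0,0,0.2, 0,0,0,0,0,0,0.2, 0,0,0,0,0,5,0.2, 0,0,0,0,0,10,0.2, 0,0,0,0,0,15,0.2, 0,0,0,0,0,20,0.2]' 40; python3 -c "
from h import *
st();to([.5796,-.016,.089])"
```

```text
t: 8.6
position: [0.5805, -0.0168, 0.0901]
tool_rot: [0.615, 3.078, 0.001]
wrist_force: [2.1, 0.3, 3.2]
finger_gap: 0.0362
grasp_force: 40.7
t 8.6 pos [ 0.5805 -0.0168  0.0901] rv [6.150e-01 3.078e+00 1.000e-03] gap 0.0362 gf 40.7 F [2.1 0.3 3.2] M [ 0.03 -0.6   0.75] q [ 0.29  0.66 -0.53  1.86  0.47  0.75  0.67]
cm [0.11 0.04 0.11] tooly 67.4 q7 0.67
```

```bash
python3 -m handwheel '[0,0,0,0,0,5,0.2, 0,0,0,0,0,5,0.2, 0,0,0,0,0,5,0.7, 0,0,0,0,0,5,0.7, 0,0,-3,0,0,5,0.7, 0,0,-5,0,0,-5,0.7, 0,0,-5,0,0,-15,0.7, 0,0,-5,0,0,-22,0.7]' 40; python3 -c "
from h import *
st();to([.5726,-.1157,.089],np.radians(87));
s=snap('top');im=s['image'][160:270,220:370,::-1];cv2.imwrite('pics/a.png',im)"
```

```text
t: 9.6
position: [0.5787, -0.0173, 0.1393]
tool_rot: [-0.007, -3.141, 0.0]
wrist_force: [-0.1, 0.2, -0.6]
finger_gap: 0.0598
grasp_force: 0.0
t 9.6 pos [ 0.5787 -0.0173  0.1393] rv [-0.007 -3.141  0.   ] gap 0.0598 gf 0.0 F [-0.1  0.2 -0.6] M [ 0.04 -0.02 -0.03] q [ 0.38  0.62 -0.68  1.81  0.49  0.88  1.04]
cm [ 0.57 -9.84  5.03] tooly 89.8 turn z deg 2.8 q7 1.04
```

```bash
python3 -m handwheel '[0.3,-5,0,0,0,2,0.7, 0.6,-9.8,0,0,0,3,0.7, 0.6,-9.8,2.5,0,0,3,0.7, 0.6,-9.8,4.9,0,0,3,0.7, 0.6,-9.8,4.9,0,0,3,0.7, 0.6,-9.8,4.9,0,0,3,0.2, 0.6,-9.8,4.9,0,0,3,0.2, 0.6,-9.8,4.9,0,0,3,0.2]' 40;python3 -m handwheel '[0,0,0,0,0,0,0.2, 0,0,0,0,0,0,0.2, 0,0,0,0,0,5,0.2, 0,0,0,0,0,10,0.2, 0,0,0,0,0,15,0.2, 0,0,0,0,0,20,0.2, 0,0,0,0,0,20,0.2, 0,0,0,0,0,20,0.2]' 40;  python3 -c "
from h import *
st();to([.5726,-.1157,.089])"
```

```text
t: 10.65
position: [0.5728, -0.115, 0.0912]
tool_rot: [0.097, 3.139, -0.0]
wrist_force: [-1.1, -0.3, 4.4]
finger_gap: 0.0367
grasp_force: 40.3
t: 11.65
position: [0.573, -0.1143, 0.0911]
tool_rot: [0.639, 3.074, 0.001]
wrist_force: [-1.4, 1.1, 6.8]
finger_gap: 0.0368
grasp_force: 40.4
t 11.65 pos [ 0.573  -0.1143  0.0911] rv [6.390e-01 3.074e+00 1.000e-03] gap 0.0368 gf 40.4 F [-1.4  1.1  6.8] M [0.47 0.05 0.01] q [ 0.45  0.66 -0.53  1.85  0.47  0.76  0.83]
cm [-0.02 -0.14  0.21] tooly 66.5 q7 0.83
```

Torque ≈ 0, so C is running on its thread. Keep turning to the stop.

```bash
python3 -m handwheel '[0,0,0,0,0,8,0.2, 0,0,0,0,0,16,0.2, 0,0,0,0,0,24,0.2, 0,0,0,0,0,32,0.2, 0,0,0,0,0,40,0.2, 0,0,0,0,0,46,0.2, 0,0,0,0,0,52,0.2, 0,0,0,0,0,52,0.2]' 40;  python3 -c "
from h import *
st()"
```

```text
t: 12.65
position: [0.574, -0.1128, 0.0912]
tool_rot: [1.919, 2.485, 0.005]
wrist_force: [1.4, 4.9, 5.8]
finger_gap: 0.0366
grasp_force: 40.5
t 12.65 pos [ 0.574  -0.1128  0.0912] rv [1.919 2.485 0.005] gap 0.0366 gf 40.5 F [1.4 4.9 5.8] M [ 1.15 -0.43  0.95] q [ 0.29  0.63 -0.28  1.85  0.25  0.69  0.13]
```

```bash
python3 -m handwheel '[0,0,0,0,0,0,0.7, 0,0,0,0,0,0,0.7, 0,0,-3,0,0,0,0.7, 0,0,-6,0,0,-10,0.7, 0,0,-6,0,0,-20,0.7, 0,0,-6,0,0,-30,0.7, 0,0,-6,0,0,-40,0.7, 0,0,-6,0,0,-50,0.7]' 40;  python3 -c "
from h import *
st();to([.6764,.0777,.089],np.radians(87))"
```

```text
t: 13.65
position: [0.572, -0.1156, 0.1501]
tool_rot: [-0.686, -3.065, 0.001]
wrist_force: [0.4, 0.1, 0.3]
finger_gap: 0.0599
grasp_force: 0.0
t 13.65 pos [ 0.572  -0.1156  0.1501] rv [-6.860e-01 -3.065e+00  1.000e-03] gap 0.0599 gf 0.0 F [0.4 0.1 0.3] M [ 0.01 -0.01  0.03] q [ 0.47  0.59 -0.55  1.79  0.39  0.87  0.87]
cm [-1.2  21.94  6.1 ] tooly 64.8 turn z deg -22.2 q7 0.87
```

```bash
python3 -m handwheel '[-0.3,5.5,0,0,0,-6,0.7, -0.6,11,0,0,0,-12,0.7, -0.9,16.5,0,0,0,-18,0.7, -1.2,21.9,0,0,0,-22,0.7, -1.2,21.9,2,0,0,-22,0.7, -1.2,21.9,4,0,0,-22,0.7, -1.2,21.9,6,0,0,-22,0.7, -1.2,21.9,6,0,0,-22,0.7]' 40;python3 -m handwheel '[0,0,0,0,0,0,0.2, 0,0,0,0,0,0,0.2, 0,0,0,0,0,0,0.2, 0,0,0,0,0,5,0.2, 0,0,0,0,0,10,0.2, 0,0,0,0,0,15,0.2, 0,0,0,0,0,20,0.2, 0,0,0,0,0,20,0.2]' 40;  python3 -c "
from h import *
st();to([.6764,.0777,.089])"
```

```text
t: 14.65
position: [0.6762, 0.0755, 0.088]
tool_rot: [-0.099, -3.136, 0.002]
wrist_force: [1.5, -0.4, 0.6]
finger_gap: 0.0598
grasp_force: 0.0
t: 15.65
position: [0.6779, 0.0774, 0.091]
tool_rot: [0.64, 3.075, -0.0]
wrist_force: [-0.2, 0.8, 2.4]
finger_gap: 0.0363
grasp_force: 40.5
t 15.65 pos [0.6779 0.0774 0.091 ] rv [ 0.64   3.075 -0.   ] gap 0.0363 gf 40.5 F [-0.2  0.8  2.4] M [-0.18  0.13 -0.02] q [ 0.1   0.78 -0.5   1.57  0.44  0.91  0.6 ]
cm [ 0.15 -0.03  0.2 ] tooly 66.5 q7 0.6
```

A is loose as well; keep turning.

```bash
python3 -m handwheel '[0,0,0,0,0,8,0.2, 0,0,0,0,0,16,0.2, 0,0,0,0,0,24,0.2, 0,0,0,0,0,32,0.2, 0,0,0,0,0,40,0.2, 0,0,0,0,0,46,0.2, 0,0,0,0,0,52,0.2, 0,0,0,0,0,52,0.2]' 40;  python3 -c "
from h import *
st()"
python3 -m handwheel '[0,0,0,0,0,0,0.7, 0,0,0,0,0,0,0.7, 0,0,-3,0,0,0,0.7, 0,0,-6,0,0,-10,0.7, 0,0,-6,0,0,-20,0.7, 0,0,-6,0,0,-30,0.7, 0,0,-6,0,0,-40,0.7, 0,0,-6,0,0,-50,0.7]' 40
python3 -m handwheel '[-5,-3,-3,0,0,0,0.9, -10,-6,-6,0,0,0,0.9, -15,-9,-6,0,0,0,0.9, -15,-9,-6,0,0,0,0.9, -15,-9,-6,0,0,0,0.9, -15,-9,-6,0,0,0,0.9, -15,-9,-6,0,0,0,0.9, -15,-9,-6,0,0,0,0.9]' 40;  python3 - <<'E'
from h import *
st();s=snap('top');im=s['image'][...,::-1]
cv2.imwrite('pics/crop2.png',cv2.resize(im[160:340,180:380],None,fx=3,fy=3,interpolation=cv2.INTER_CUBIC))
print([(np.round(d['point'],4).tolist(),round(d['score'],2)) for d in spotter.tip_of('jar_1','top')])
E
```

```text
t: 16.65
position: [0.6776, 0.0749, 0.0911]
tool_rot: [1.922, 2.482, -0.004]
wrist_force: [-1.3, -6.9, 7.8]
finger_gap: 0.0366
grasp_force: 41.1
t 16.65 pos [0.6776 0.0749 0.0911] rv [ 1.922  2.482 -0.004] gap 0.0366 gf 41.1 F [-1.3 -6.9  7.8] M [-1.62  0.47  0.52] q [-0.03  0.74 -0.26  1.58  0.24  0.85 -0.13]
t: 17.65
position: [0.6775, 0.0779, 0.1502]
tool_rot: [-0.684, -3.066, -0.001]
wrist_force: [1.3, -0.0, -0.3]
finger_gap: 0.0598
grasp_force: 0.0
t: 18.65
position: [0.774, -0.0676, 0.2106]
tool_rot: [0.692, 3.064, 0.0]
wrist_force: [-0.8, 0.4, 0.6]
finger_gap: 0.0772
grasp_force: 0.0
t 18.65 pos [ 0.774  -0.0676  0.2106] rv [0.692 3.064 0.   ] gap 0.0772 gf 0.0 F [-0.8  0.4  0.6] M [-0.04  0.04 -0.03] q [ 0.26  0.8  -0.51  1.14  0.38  1.29  0.9 ]
[([0.5785, -0.0178, 0.0058], 0.86), ([0.4068, 0.1613, -0.0052], 0.85), ([0.6716, 0.079, 0.0055], 0.77), ([0.4551, -0.1044, 0.0005], 0.74), ([0.5727, -0.119, 0.0074], 0.6), ([0.763, 0.2535, 0.0035], 0.33)]
```

View pics/crop2.png

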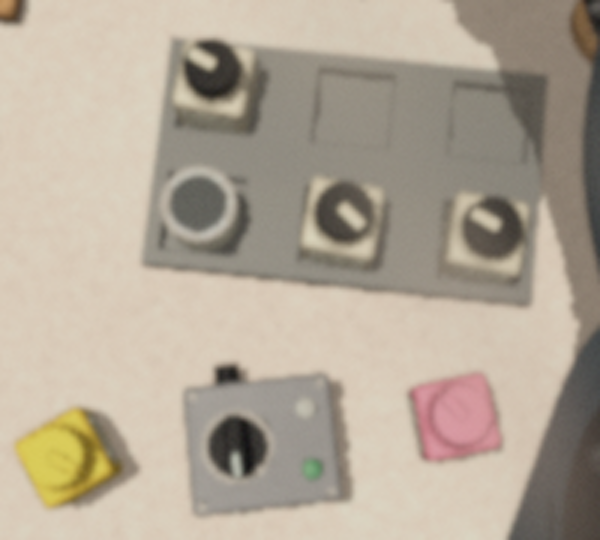

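Crop 2: the spouts of A at (200,56) and C at (486,221) turned by roughly 55–65°, so both were loose. B at (350,216) turned only ~9° (nip plus play), so it was tight. Now B goes to the crate.

```bash
python3 - <<'E'
from h import *
to([.5796,-.016,.15],np.radians(-6));to([.5796,-.016,.051],np.radians(-6))
E
```

```text
cm [19.8  -3.67  6.05] tooly 64.5 turn z deg 70.5 q7 0.9
cm [19.8  -3.67 15.95] tooly 64.5 turn z deg 70.5 q7 0.9
```

```bash
python3 -m handwheel '[4,-0.6,0,0,0,10,0.85, 8,-1.2,0,0,0,20,0.85, 12,-1.8,0,0,0,30,0.85, 16,-2.8,0,0,0,40,0.85, 19.8,-3.7,2,0,0,50,0.85, 19.8,-3.7,4,0,0,60,0.85, 19.8,-3.7,6,0,0,70.5,0.85, 19.8,-3.7,6,0,0,70.5,0.85]' 60; python3 - <<'E'
from h import *
st();to([.5796,-.016,.052],np.radians(-6))
E
```

```text
t: 19.75
position: [0.5787, -0.0162, 0.1495]
tool_rot: [-2.333, -2.103, 0.003]
wrist_force: [0.3, -0.3, 0.8]
finger_gap: 0.0724
grasp_force: 0.0
t 19.75 pos [ 0.5787 -0.0162  0.1495] rv [-2.333 -2.103  0.003] gap 0.0724 gf 0.0 F [ 0.3 -0.3  0.8] M [-0.02 -0.01  0.01] q [ 0.1   0.54 -0.23  1.81  0.16  0.8  -0.32]
cm [0.04 0.11 9.75] tooly -5.9 turn z deg 0.1 q7 -0.32
```

```bash
python3 -m handwheel '[0,0.1,2.5,0,0,0,0.85, 0,0.1,5,0,0,0,0.85, 0,0.1,7.5,0,0,0,0.85, 0,0.1,9.7,0,0,0,0.85, 0,0.1,9.7,0,0,0,0.85, 0,0.1,9.7,0,0,0,0.3, 0,0.1,9.7,0,0,0,0.3, 0,0.1,9.7,0,0,0,0.3]' 60; python3 -m handwheel '[0,0,0,0,0,0,0.3, 0,0,0,0,0,0,0.3, 0,0,-1,0,0,0,0.3, 0,0,-3,0,0,0,0.3, 0,0,-5,0,0,0,0.3, 0,0,-8,0,0,0,0.3, 0,0,-11,0,0,0,0.3, 0,0,-11,0,0,0,0.3]' 60
python3 - <<'E'
from h import *
st()
for c in('scene','top'):
  s=snap(c);
  for n in('crate','tray'):print([(np.round(d['point'],3).tolist(),round(d['score'],2)) for d in spotter.tip_of(n,c)])
to([.502,.332,.162])
E
```

```text
t: 20.75
position: [0.5812, -0.0166, 0.0549]
tool_rot: [2.333, 2.102, 0.002]
wrist_force: [-0.8, -0.1, 6.6]
finger_gap: 0.0508
grasp_force: 62.9
t: 21.75
position: [0.5818, -0.0165, 0.1662]
tool_rot: [2.333, 2.1, 0.006]
wrist_force: [-0.7, 0.0, -2.5]
finger_gap: 0.0515
grasp_force: 63.7
t 21.75 pos [ 0.5818 -0.0165  0.1662] rv [2.333 2.1   0.006] gap 0.0515 gf 63.7 F [-0.7  0.  -2.5] M [ 0.01 -0.01 -0.01] q [ 0.1   0.53 -0.23  1.79  0.16  0.84 -0.31]
[([0.761, 0.251, 0.005], 0.32)]
[([0.517, -0.346, 0.0], 0.6)]
[([0.496, 0.332, 0.001], 0.57)]
[([0.516, -0.35, 0.001], 0.88)]
cm [ 33.85 -11.41   0.05] tooly -6.0 q7 -0.31
```

```bash
python3 -m handwheel '[4,-1.4,0,0,0,0,0.3, 9.5,-3,0,0,0,0,0.3, 15,-5,0,0,0,0,0.3, 20.5,-7,0,0,0,0,0.3, 26,-9,0,0,0,0,0.3, 31,-10.6,0,0,0,0,0.3, 33.9,-11.4,0,0,0,0,0.3, 33.9,-11.4,0,0,0,0,0.3]' 60
python3 - <<'E'
from h import *
st()
s=snap('scene','b.png');cv2.imwrite('pics/b1.png',cv2.resize(s['image'][150:420,300:560,::-1],None,fx=2,fy=2))
for c in ('scene','top'):
  snap(c)
  for n in('crate','jar_1'):print([(np.round(d['point'],3).tolist(),round(d['score'],2)) for d in spotter.tip_of(n,c)])
E
```

```text
t: 23.05
position: [0.501, 0.3359, 0.1625]
tool_rot: [-2.329, -2.106, 0.001]
wrist_force: [-0.0, -1.1, -2.2]
finger_gap: 0.0511
grasp_force: 63.7
t 23.05 pos [0.501  0.3359 0.1625] rv [-2.329e+00 -2.106e+00  1.000e-03] gap 0.0511 gf 63.7 F [-0.  -1.1 -2.2] M [-0.04 -0.01  0.02] q [-0.52  0.56 -0.23  1.74  0.16  0.86 -0.92]
[([0.503, 0.335, 0.0], 0.96)]
[([0.678, 0.077, 0.004], 0.91), ([0.503, 0.331, 0.11], 0.75), ([0.448, -0.098, -0.0], 0.74), ([0.576, -0.119, 0.007], 0.67), ([0.41, 0.163, -0.005], 0.67), ([0.425, 0.049, 0.08], 0.35)]
[([0.5, 0.334, -0.003], 0.98)]
[([0.408, 0.16, -0.0], 0.97), ([0.505, 0.329, 0.114], 0.89), ([0.455, -0.099, 0.0], 0.86), ([0.674, 0.079, 0.006], 0.73), ([0.575, -0.118, 0.006], 0.55), ([0.764, 0.249, 0.007], 0.23)]
```

View pics/b1.png

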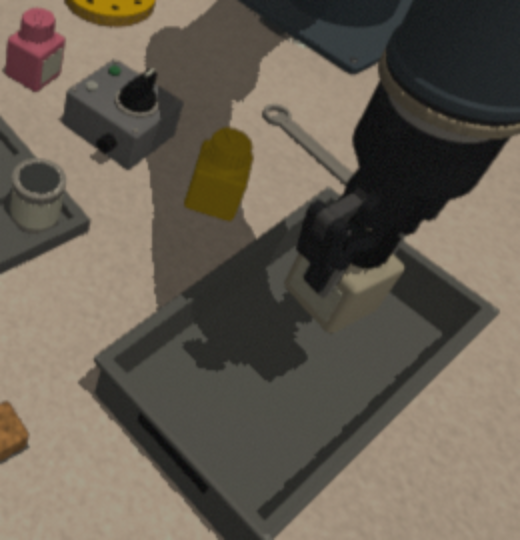

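The jar at crop (350,285) hangs upright above the crate's middle. Lowering.

```bash
python3 -m handwheel '[0,0,2,0,0,0,0.3, 0,0,4,0,0,0,0.3, 0,0,6,0,0,0,0.3, 0,0,8,0,0,0,0.3, 0,0,9.5,0,0,0,0.3, 0,0,10.3,0,0,0,0.3, 0,0,10.8,0,0,0,0.3, 0,0,10.8,0,0,0,0.3]' 60
python3 -c "
from h import *
st()"
```

```text
t: 24.4
position: [0.5028, 0.3325, 0.0554]
tool_rot: [2.335, 2.101, 0.0]
wrist_force: [-0.3, 0.0, -2.7]
finger_gap: 0.0508
grasp_force: 63.7
t 24.4 pos [0.5028 0.3325 0.0554] rv [2.335 2.101 0.   ] gap 0.0508 gf 63.7 F [-0.3  0.  -2.7] M [-0.03  0.04 -0.03] q [-0.54  0.7  -0.2   1.83  0.21  0.64 -0.97]
```

```bash
python3 -m handwheel '[0,0,0.2,0,0,0,0.3, 0,0,0.3,0,0,0,0.3, 0,0,0.3,0,0,0,0.8, 0,0,0.3,0,0,0,0.8, 0,0,0.3,0,0,0,0.8, 0,0,-3,0,0,0,0.8, 0,0,-7,0,0,0,0.8, 0,0,-11,0,0,0,0.8]' 60
python3 - <<'E'
from h import *
st()
s=snap('top')
for n in('crate','jar_1','tray'):print([(np.round(d['point'],3).tolist(),round(d['score'],2)) for d in spotter.tip_of(n,'top')])
to([.574,-.1165,.15],np.radians(-6))
to([.5726+.045,-.1157,.15],np.radians(-6))
E
```

```text
t: 25.4
position: [0.5026, 0.3324, 0.1663]
tool_rot: [-2.335, -2.101, 0.001]
wrist_force: [0.5, -0.6, 0.0]
finger_gap: 0.0682
grasp_force: 0.0
t 25.4 pos [0.5026 0.3324 0.1663] rv [-2.335e+00 -2.101e+00  1.000e-03] gap 0.0682 gf 0.0 F [ 0.5 -0.6  0. ] M [ 0.02 -0.   -0.02] q [-0.51  0.55 -0.23  1.73  0.16  0.87 -0.92]
[([0.501, 0.332, -0.004], 0.9)]
[([0.674, 0.08, 0.003], 0.84), ([0.506, 0.332, 0.007], 0.83), ([0.407, 0.162, -0.0], 0.76), ([0.575, -0.119, 0.008], 0.6), ([0.455, -0.101, -0.001], 0.57)]
[([0.514, -0.349, -0.001], 0.92), ([0.762, 0.253, 0.005], 0.38)]
cm [-43.92  11.78   1.56] tooly -6.0 turn z deg -0.0 q7 -0.92
cm [-43.38  16.11   1.56] tooly -6.0 turn z deg -0.0 q7 -0.92
```

B stands in the crate. Next C.

```bash
python3 -m handwheel '[-5.6,1.5,0,0,0,0,0.85, -11.2,3,0,0,0,0,0.85, -16.8,4.5,0,0,0,0,0.85, -22.4,6,0,0,0,0,0.85, -28,7.5,0,0,0,0,0.85, -33.6,9,0,0,0,0,0.85, -39.2,10.5,0.8,0,0,0,0.85, -43.9,11.8,1.6,0,0,0,0.85]' 60
python3 - <<'E'
from h import *
st();to([.574,-.1165,.053],np.radians(-6))
s=snap('top');print([(np.round(d['point'],3).tolist(),round(d['score'],2)) for d in spotter.tip_of('tray','top')])
E
```

```text
t: 26.6
position: [0.5733, -0.119, 0.1477]
tool_rot: [-2.335, -2.099, 0.002]
wrist_force: [0.4, 1.1, -0.7]
finger_gap: 0.0726
grasp_force: 0.0
t 26.6 pos [ 0.5733 -0.119   0.1477] rv [-2.335e+00 -2.099e+00  2.000e-03] gap 0.0726 gf 0.0 F [ 0.4  1.1 -0.7] M [-0.02 -0.06  0.07] q [ 0.27  0.55 -0.23  1.8   0.16  0.81 -0.14]
cm [0.26 0.07 9.47] tooly -6.1 turn z deg -0.1 q7 -0.14
[([0.762, 0.252, 0.005], 0.72)]
```

```bash
python3 -m handwheel '[0,0,2.5,0,0,0,0.85, 0,0,5,0,0,0,0.85, 0,0,7.5,0,0,0,0.85, 0,0,9.6,0,0,0,0.85, 0,0,9.6,0,0,0,0.85, 0,0,9.6,0,0,0,0.3, 0,0,9.6,0,0,0,0.3, 0,0,9.6,0,0,0,0.3]' 60; python3 -m handwheel '[0,0,0,0,0,0,0.3, 0,0,0,0,0,0,0.3, 0,0,-1,0,0,0,0.3, 0,0,-3,0,0,0,0.3, 0,0,-5,0,0,0,0.3, 0,0,-8,0,0,0,0.3, 0,0,-10,0,0,0,0.3, 0,0,-10,0,0,0,0.3]' 60
python3 - <<'E'
from h import *
st()
for c in('scene','top'):
  s=snap(c);
  for n in('tray','jar_1'):print([(np.round(d['point'],3).tolist(),round(d['score'],2)) for d in spotter.tip_of(n,c)])
to([.575,-.348,.15])
E
```

```text
t: 27.7
position: [0.5744, -0.1164, 0.054]
tool_rot: [2.335, 2.101, 0.001]
wrist_force: [-0.1, 0.9, 2.1]
finger_gap: 0.0511
grasp_force: 62.8
t: 28.7
position: [0.5744, -0.1166, 0.1548]
tool_rot: [2.334, 2.1, 0.002]
wrist_force: [-0.1, -0.6, -2.8]
finger_gap: 0.0513
grasp_force: 64.3
t 28.7 pos [ 0.5744 -0.1166  0.1548] rv [2.334e+00 2.100e+00 2.000e-03] gap 0.0513 gf 64.3 F [-0.1 -0.6 -2.8] M [-0.02 -0.02  0.04] q [ 0.27  0.54 -0.23  1.79  0.16  0.82 -0.14]
[([0.518, -0.346, -0.002], 0.69)]
[([0.504, 0.33, 0.005], 0.98), ([0.677, 0.079, 0.003], 0.77), ([0.574, -0.116, 0.108], 0.76), ([0.406, 0.167, -0.004], 0.65), ([0.45, -0.098, -0.001], 0.6)]
[]
[([0.451, -0.102, 0.0], 0.97), ([0.505, 0.328, 0.006], 0.95), ([0.409, 0.16, -0.0], 0.86), ([0.572, -0.116, 0.104], 0.71), ([0.674, 0.081, 0.008], 0.61), ([0.762, 0.249, 0.005], 0.24)]
cm [-23.01   2.59   0.23] tooly -6.0 q7 -0.14
```

```bash
python3 -m handwheel '[-4,0.5,0,0,0,0,0.3, -9,1.2,0,0,0,0,0.3, -14,1.9,0,0,0,0,0.3, -19,2.5,0,0,0,0,0.3, -23,2.9,0,0,0,0,0.3, -23,2.9,2,0,0,0,0.3, -23,2.9,4,0,0,0,0.3, -23,2.9,5,0,0,0,0.3]' 60
python3 - <<'E'
from h import *
st()
s=snap('scene','c.png');cv2.imwrite('pics/c1.png',cv2.resize(s['image'][60:260,120:380,::-1],None,fx=2,fy=2))
for n in('tray','jar_1'):print([(np.round(d['point'],3).tolist(),round(d['score'],2)) for d in spotter.tip_of(n,'scene')])
E
```

```text
t: 30.0
position: [0.5778, -0.3478, 0.1014]
tool_rot: [-2.333, -2.1, 0.001]
wrist_force: [-0.3, -0.1, -2.0]
finger_gap: 0.0512
grasp_force: 64.3
t 30.0 pos [ 0.5778 -0.3478  0.1014] rv [-2.333e+00 -2.100e+00  1.000e-03] gap 0.0512 gf 64.3 F [-0.3 -0.1 -2. ] M [0.01 0.01 0.01] q [ 0.6   0.72 -0.22  1.59  0.19  0.85  0.2 ]
[([0.519, -0.347, -0.001], 0.88), ([0.578, -0.346, 0.057], 0.65), ([0.501, 0.33, 0.003], 0.57)]
[([0.503, 0.332, 0.005], 0.95), ([0.409, 0.165, -0.007], 0.78), ([0.679, 0.077, 0.002], 0.69), ([0.577, -0.349, 0.055], 0.62), ([0.448, -0.099, -0.001], 0.59), ([0.517, -0.344, -0.001], 0.44)]
```

View pics/c1.png

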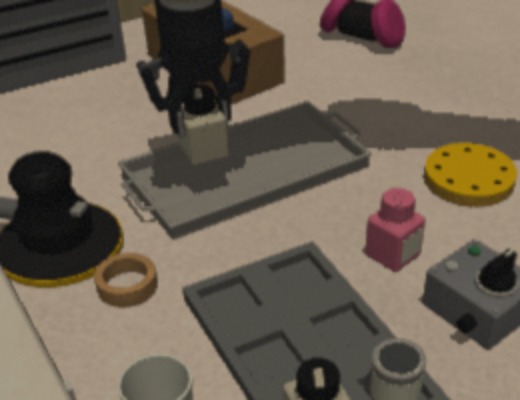

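The jar at crop (205,135) is over the tray's far part. Lower, release and lift.

```bash
python3 -m handwheel '[0,0,1.5,0,0,0,0.3, 0,0,3,0,0,0,0.3, 0,0,4.2,0,0,0,0.3, 0,0,4.8,0,0,0,0.3, 0,0,5.0,0,0,0,0.3, 0,0,5.1,0,0,0,0.3, 0,0,5.1,0,0,0,0.3, 0,0,5.1,0,0,0,0.3]' 60
python3 -m handwheel '[0,0,0,0,0,0,0.3, 0,0,0,0,0,0,0.8, 0,0,0,0,0,0,0.8, 0,0,0,0,0,0,0.8, 0,0,-3,0,0,0,0.8, 0,0,-7,0,0,0,0.8, 0,0,-11,0,0,0,0.8, 0,0,-11,0,0,0,0.8]' 60
python3 - <<'E'
from h import *
st()
s=snap('scene')
for n in('tray','jar_1'):print([(np.round(d['point'],3).tolist(),round(d['score'],2)) for d in spotter.tip_of(n,'scene')])
to([.677,.0777,.16],np.radians(84))
E
```

```text
t: 31.15
position: [0.5789, -0.3483, 0.0527]
tool_rot: [2.335, 2.101, 0.0]
wrist_force: [-0.3, 0.2, -1.2]
finger_gap: 0.0513
grasp_force: 64.3
t: 32.15
position: [0.5804, -0.3491, 0.1661]
tool_rot: [2.331, 2.097, 0.003]
wrist_force: [-0.6, -0.7, 0.3]
finger_gap: 0.068
grasp_force: 0.0
t 32.15 pos [ 0.5804 -0.3491  0.1661] rv [2.331 2.097 0.003] gap 0.068 gf 0.0 F [-0.6 -0.7  0.3] M [-0.   -0.02 -0.02] q [ 0.61  0.65 -0.23  1.53  0.17  0.97  0.22]
[([0.52, -0.346, -0.002], 0.61)]
[([0.45, -0.096, -0.002], 0.89), ([0.504, 0.332, 0.005], 0.72), ([0.408, 0.162, -0.004], 0.6), ([0.678, 0.078, 0.006], 0.56), ([0.578, -0.348, 0.006], 0.56)]
cm [43.38  5.36  0.17] tooly -6.0 turn z deg 90.0 q7 0.22
```

```bash
python3 -m handwheel '[5.4,0.7,0,0,0,-10.5,0.85, 10.8,1.3,0,0,0,-21,0.85, 16.3,2,0,0,0,-31.5,0.85, 21.7,2.7,0,0,0,-42,0.85, 27.1,3.4,0,0,0,-52.5,0.85, 32.5,4,0,0,0,-63,0.85, 38,4.7,0,0,0,-73.5,0.85, 43.4,5.4,0,0,0,-84,0.85]' 60
python3 - <<'E'
from h import *
st();to([.677,.0777,.053],np.radians(84))
s=snap('top');print([(np.round(d['point'],3).tolist(),round(d['score'],2)) for d in spotter.tip_of('jar_1','top')])
E
```

```text
t: 33.3
position: [0.6776, 0.0793, 0.1608]
tool_rot: [-0.319, -3.123, 0.001]
wrist_force: [0.6, 0.0, -0.0]
finger_gap: 0.0726
grasp_force: 0.0
t 33.3 pos [0.6776 0.0793 0.1608] rv [-3.190e-01 -3.123e+00  1.000e-03] gap 0.0726 gf 0.0 F [ 0.6  0.  -0. ] M [-0.   -0.04 -0.02] q [ 0.15  0.72 -0.61  1.51  0.45  1.06  0.81]
cm [ 0.   -0.16 10.78] tooly 78.3 turn z deg -5.7 q7 0.81
[([0.408, 0.156, -0.002], 0.85), ([0.505, 0.328, 0.005], 0.82), ([0.577, -0.35, 0.005], 0.59), ([0.672, 0.078, 0.007], 0.58), ([0.749, -0.22, -0.002], 0.37)]
```

```bash
python3 -m handwheel '[0,-0.2,2.5,0,0,-5,0.85, 0,-0.2,5,0,0,-5,0.85, 0,-0.2,7.5,0,0,-5,0.85, 0,-0.2,9.5,0,0,-5,0.85, 0,-0.2,10.8,0,0,-5,0.85, 0,-0.2,10.8,0,0,-5,0.3, 0,-0.2,10.8,0,0,-5,0.3, 0,-0.2,10.8,0,0,-5,0.3]' 60; python3 -m handwheel '[0,0,0,0,0,0,0.3, 0,0,0,0,0,0,0.3, 0,0,-1,0,0,0,0.3, 0,0,-3,0,0,0,0.3, 0,0,-5,0,0,0,0.3, 0,0,-8,0,0,0,0.3, 0,0,-10,0,0,0,0.3, 0,0,-10,0,0,0,0.3]' 60
python3 - <<'E'
from h import *
st()
for c in('scene','top'):
  s=snap(c);
  for n in('tray','jar_1'):print([(np.round(d['point'],3).tolist(),round(d['score'],2)) for d in spotter.tip_of(n,c)])
to([.460,-.347,.16])
E
```

```text
t: 34.4
position: [0.6779, 0.077, 0.0551]
tool_rot: [0.191, 3.135, 0.003]
wrist_force: [-0.7, 4.9, -1.6]
finger_gap: 0.051
grasp_force: 64.7
t: 35.4
position: [0.6785, 0.0756, 0.1564]
tool_rot: [0.193, 3.132, 0.0]
wrist_force: [-0.5, -0.4, -2.1]
finger_gap: 0.0511
grasp_force: 65.1
t 35.4 pos [0.6785 0.0756 0.1564] rv [0.193 3.132 0.   ] gap 0.0511 gf 65.1 F [-0.5 -0.4 -2.1] M [ 0.01  0.01 -0.04] q [ 0.17  0.73 -0.63  1.51  0.47  1.05  0.87]
[([0.516, -0.348, 0.002], 0.63)]
[([0.504, 0.329, 0.005], 0.92), ([0.408, 0.162, -0.003], 0.84), ([0.5, 0.332, -0.0], 0.73), ([0.578, -0.35, 0.006], 0.71), ([0.678, 0.075, 0.108], 0.59)]
[]
[([0.41, 0.161, -0.001], 0.91), ([0.506, 0.328, 0.005], 0.81), ([0.576, -0.348, 0.008], 0.7), ([0.674, 0.076, 0.106], 0.67)]
cm [ 16.37 -44.59  -0.63] tooly 83.0 q7 0.87
```

```bash
python3 -m handwheel '[1.5,-4,-0.6,0,0,0,0.3, 3.6,-10,-0.6,0,0,0,0.3, 5.7,-15.5,-0.6,0,0,0,0.3, 7.8,-21.3,-0.6,0,0,0,0.3, 9.9,-27,-0.6,0,0,0,0.3, 12,-32.8,-0.6,0,0,0,0.3, 14.2,-38.7,-0.6,0,0,0,0.3, 16.4,-44.6,-0.6,0,0,0,0.3]' 60
python3 -m handwheel '[0,0,2,0,0,0,0.3, 0,0,4,0,0,0,0.3, 0,0,5.5,0,0,0,0.3, 0,0,5.5,0,0,0,0.3, 0,0,5.5,0,0,0,0.3, 0,0,5.5,0,0,0,0.3, 0,0,5.5,0,0,0,0.3, 0,0,5.5,0,0,0,0.3]' 60
python3 - <<'E'
from h import *
st();to([.46,-.347,.1])
for c in('scene','top'):
  s=snap(c,'d_%s.png'%c);
  for n in('tray','jar_1'):print([(np.round(d['point'],3).tolist(),round(d['score'],2)) for d in spotter.tip_of(n,c)])
  if c=='scene':cv2.imwrite('pics/d1.png',cv2.resize(s['image'][60:260,120:380,::-1],None,fx=2,fy=2))
E
```

```text
t: 36.7
position: [0.4594, -0.3476, 0.1599]
tool_rot: [-0.192, -3.136, -0.001]
wrist_force: [1.0, 0.3, -1.9]
finger_gap: 0.0512
grasp_force: 64.9
t: 37.7
position: [0.4607, -0.3461, 0.1056]
tool_rot: [0.193, 3.135, -0.0]
wrist_force: [-0.5, -0.5, -1.1]
finger_gap: 0.0513
grasp_force: 65.0
t 37.7 pos [ 0.4607 -0.3461  0.1056] rv [ 0.193  3.135 -0.   ] gap 0.0513 gf 65.0 F [-0.5 -0.5 -1.1] M [ 0.02 -0.02  0.03] q [ 0.97  0.66 -0.63  1.85  0.53  0.81  1.5 ]
cm [ 0.06 -0.1   0.56] tooly 83.0 q7 1.5
[([0.518, -0.347, -0.002], 0.84)]
[([0.447, -0.098, -0.003], 0.97), ([0.503, 0.328, 0.004], 0.96), ([0.576, -0.348, 0.005], 0.91), ([0.461, -0.343, 0.056], 0.89), ([0.411, 0.165, -0.004], 0.72)]
[([0.517, -0.347, -0.001], 0.62)]
[([0.505, 0.331, 0.006], 0.96), ([0.452, -0.103, 0.002], 0.89), ([0.58, -0.35, 0.004], 0.68), ([0.408, 0.16, -0.001], 0.6), ([0.456, -0.342, 0.056], 0.54)]
```

View pics/d1.png

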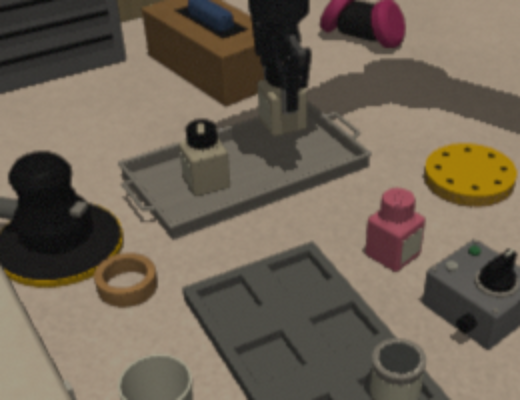

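C stands at crop (205,165); A hangs at (283,108) over the near part of the tray. Lower and release.

```bash
python3 -m handwheel '[0,-0.1,1.5,0,0,0,0.3, 0,-0.1,3,0,0,0,0.3, 0,-0.1,4.2,0,0,0,0.3, 0,-0.1,4.8,0,0,0,0.3, 0,-0.1,5.1,0,0,0,0.3, 0,-0.1,5.2,0,0,0,0.3, 0,-0.1,5.2,0,0,0,0.3, 0,-0.1,5.2,0,0,0,0.3]' 60
python3 -m handwheel '[0,0,0.1,0,0,0,0.3, 0,0,0.1,0,0,0,0.8, 0,0,0.1,0,0,0,0.8, 0,0,0.1,0,0,0,0.8, 0,0,-3,0,0,0,0.8, 0,0,-8,0,0,0,0.8, 0,0,-13,0,0,0,0.8, 0,0,-16,0,0,0,0.8]' 60
python3 -m handwheel '[-5,5,0,0,0,0,0.8, -5,10,0,0,0,0,0.8, -5,15,0,0,0,0,0.8, -5,15,0,0,0,0,0.8, -5,15,0,0,0,0,0.8, -5,15,0,0,0,0,0.8, -5,15,0,0,0,0,0.8, -5,15,0,0,0,0,0.8]' 60
python3 - <<'E'
from h import *
st()
for c in('scene','top'):
  s=snap(c,'e_%s.png'%c);
  for n in('tray','crate','jar_1','tin','tape','cup','sandblock'):print(n,[(np.round(d['point'],3).tolist(),round(d['score'],2)) for d in spotter.tip_of(n,c)])
E
```

```text
t: 39.0
position: [0.4606, -0.3471, 0.0536]
tool_rot: [0.193, 3.135, -0.001]
wrist_force: [0.3, 0.2, -1.3]
finger_gap: 0.0515
grasp_force: 65.0
t: 40.0
position: [0.4611, -0.3471, 0.2159]
tool_rot: [0.192, 3.133, -0.002]
wrist_force: [-0.2, -0.3, -0.4]
finger_gap: 0.0678
grasp_force: 0.0
t: 41.0
position: [0.5283, -0.2048, 0.2132]
tool_rot: [-0.194, -3.135, -0.0]
wrist_force: [-0.3, 0.3, 0.5]
finger_gap: 0.0686
grasp_force: 0.0
t 41.0 pos [ 0.5283 -0.2048  0.2132] rv [-0.194 -3.135 -0.   ] gap 0.0686 gf 0.0 F [-0.3  0.3  0.5] M [-0.01 -0.01 -0.02] q [ 0.76  0.52 -0.72  1.76  0.4   1.01  1.33]
tray [([0.519, -0.347, -0.002], 0.81)]
crate [([0.502, 0.331, 0.002], 0.77)]
jar_1 [([0.577, -0.349, 0.008], 0.89), ([0.41, 0.166, -0.004], 0.89), ([0.457, -0.347, 0.003], 0.81), ([0.448, -0.098, 0.001], 0.66), ([0.501, 0.331, 0.003], 0.59)]
tin [([0.588, 0.086, 0.005], 0.87)]
tape [([0.748, -0.214, 0.003], 0.92)]
cup [([0.8, -0.007, 0.002], 0.56)]
sandblock [([0.76, 0.251, 0.006], 0.92)]
tray [([0.518, -0.349, 0.001], 0.7)]
crate [([0.498, 0.335, -0.0], 0.91)]
jar_1 [([0.504, 0.332, 0.004], 0.88), ([0.457, -0.346, 0.003], 0.64), ([0.408, 0.156, -0.002], 0.59)]
tin [([0.584, 0.084, 0.005], 0.57)]
tape [([0.749, -0.218, -0.004], 0.75)]
cup [([0.8, -0.01, 0.0], 0.59)]
sandblock [([0.763, 0.25, 0.008], 0.76)]
```

View pics/e_scene.png

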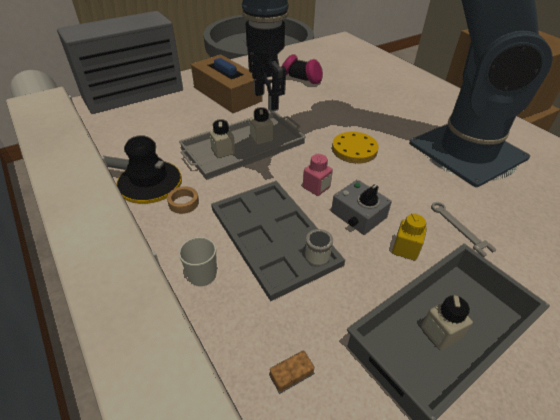

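Final picture: two jars stand in the tray at (222,138) and (262,125), one in the crate at (448,320). The switch is at rest, the bystanders are in place and the arm is clear. Handing in.

```bash
python3 -c "
from h import *
print(finish_job())"
```

```text
the job is handed in; nothing more can be done
None
```

The job is handed in, with no verdict returned: I turned the switch to its stop and it sprang back, all three caps are twisted home, the one tight jar stands in the crate and the two loose ones in the tray, and the last pictures show everything else still in place.

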